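# Set the recessed bond-force trimmer through its guard

## Task

Take the red-handled trim key out of its stand, pass its blade through the oblong guard opening of the bonder's force controller, feel for the slot of the sprung trimmer behind it and turn the trimmer fully clockwise to its stop, without forcing it in or straining it sideways. Then put the key back in its stand, fully home and upright, and leave everything else on the bench undisturbed.

Things in the scene. Friction and masses are not known exactly. Their poses are not given: they have to be found in the camera images.
- controller: Bond-force controller, a fixed grey case 200 x 200 mm, 80 mm tall, with a flat white guard plate (5 mm) on top; marks and lamps on it are under 3 mm high. Origin at the centre of its underside, z up. Under the opening in the plate is the trimmer knob, its axis vertical, 3 to 5.5 mm off the opening's centre to one side or the other along the controller's y, and up to 3 mm off along its x.
- guard_hole (a point): Centre of the oblong guard opening, 22 mm wide (controller's x) and 34 mm long (y), level with the plate's top face, 80 mm above the table. It is 30 mm from the case's centre along its -x. The trimmer below has two yellow ribs, 26 mm long, their tops 17 to 22 mm below the plate's top face; between them a straight slot 4.5 mm wide, 8 mm deep, open at both ends, with a black floor.
- trimmer (a joint): Angle of the trimmer knob, rad: 0 to 1.3, growing clockwise seen from above; 1.3 is the clockwise stop. At 0 the slot lies along the controller's x, at q it is turned q clockwise from that. Starts between 0 and 0.25. Friction about 0.04 N m; it stays where it is left. A key turned about another axis than the knob's is pushed sideways.
- trimmer_press (a joint): How far the trimmer is pressed in, m (0 = out, 0.010 = bottomed). It sits on a spring of 1.5 N at rest plus 1.5 N per mm; 6 mm in (10.5 N) is forcing it. It is delicate: all contact forces of the key on it, added up, must stay under 20 N, so do not twist it against its stop by over 0.1 N m or push it sideways by over 10 N.
- key: Trim key, 104 mm long, about 90 g, upright in the stand. Origin at the middle of the blade's lower end, z up along the shaft. Blade: 14 mm wide (x), 3 mm thick (y), lowest 12 mm; round shaft of 10 mm diameter to 50 mm; black collar of 30 mm diameter from 50 to 56 mm; neck; red grip block from 70 to 104 mm, 36 mm long (x), 16 mm thick (y): take it across the 16 mm.
- stand: Fixed aluminium block 70 x 70 mm, 60 mm tall, for the key. Origin at the centre of its underside.
- stand_hole0 (a point): Centre of the mouth of the stand's vertical through hole, 19 mm in diameter, at the block's top face (60 mm above the table). The key hangs in it by its collar, with the blade's end 10 mm above the table, turned any way.
- workholder: Bystander: copper octagon 84 mm across on an aluminium foot, 62 mm tall. Origin under its centre.
- chip_tray: Bystander: black divided chip tray 100 x 100 x 16 mm. Origin under its centre.
- spool: Bystander: brass wire spool lying flat, 52 mm in diameter, 20 mm tall. Origin under its centre.
- bottle: Bystander: white bottle with blue cap, 56 mm in diameter, 130 mm tall. Origin under its centre.
- dish: Bystander: glass dish, 90 mm in diameter, 22 mm tall. Origin under its centre.
- screwdriver: Bystander: screwdriver with a blue handle, 160 mm long, lying near the robot.

How it is judged:
On the way:
1. the trimmer has been turned to its clockwise stop (value of joint trimmer above 1.2 rad), for 0.2 s.
At the end, for the whole second after the job is handed in: The trimmer is within 0.1 rad of its clockwise stop (joint above 1.2) and sprung out (pressed in less than 1 mm); the key hangs in the stand's hole, its origin within 6 mm of the hole's centre and less than 14 mm above the table, within 0.1 rad of upright, at rest (value of joint trimmer above 1.2 rad and value of joint trimmer_press below 0.001 m and horizontal distance between key and stand_hole0 below 0.006 m and height (world z) of key below 0.014 m and angle between key's own z axis and vertical below 0.1 rad and linear speed of key below 0.02 m/s); the robot touches nothing.
It fails at once if the trimmer is forced in (pressed more than 6 mm) (value of joint trimmer_press above 0.006 m).
It fails at once if the key strains the trimmer with more than 20 N in all (contact force between key and trimmer above 20 N).
It fails at once if the key bears on the guarded controller with more than 20 N (contact force between key and controller above 20 N).
It fails at once if a bystander is moved more than 20 mm (distance of any of workholder, chip_tray, spool, bottle, dish, screwdriver from where it was at the start of the episode above 0.02 m).
It also fails if it takes over 72 s, if anything falls off the work surface, if the arm or the gripper's body presses on something with over 40 N, if the wrist force passes 120 N, or if a joint passes its speed limit or range.

## Robot

A 6-joint arm with a two-finger parallel gripper is mounted at the origin on the work surface. World frame = base frame: x ahead of the robot, y to its left, z up, the work surface at z = 0. Lengths are in m, angles in rad, forces in N, time in s.
With the tool pointing down it reaches from about 0.275 to 0.825 m from the base axis. Payload 4.9 kg.
Tool frame: the origin (TCP) lies between the finger pads; the fingertips stand 19 mm ahead of it and the grasp point (between the pads) is the TCP; z points along the fingers, y is the line along which they close (so a half turn about z gives the same grasp; the last joint's range is limited). The gripper opens to 85 mm and grips with 20 to 120 N. Pads are 22 mm wide; open, the fingers measure 114 mm over their backs; the gripper's body (76 mm by 85 mm) begins 54 mm behind the grasp point. The pads swing forward as they close: fully open they stand 13 mm farther back than shut.
Start: joints at [1.153, 0.326, -0.193, 1.052, 0, 1.437], TCP at [0.154, 0.528, 0.25] pointing down, gripper open.
Joint ranges: [-2.65, 2.65], [-0.97, 1.79], [-1.3, 1.35], [-1.93, 2.1], [-1.47, 1.37], [-3.14, 3.14]. Speed limits (rad/s): [2.57, 2.57, 3.14, 3.14, 3.14, 3.14].

## Interface

Orientations are given as a 3x3 rotation matrix whose columns are the frame's x, y, z axes.
In Python, from workcell import bot gives the robot as it stands.
- The arm moves only by the shell command python3 -m creep 'ROWS' [FORCE]. ROWS is JSON, a list of rows, each a list of 7 numbers: the turn, a rotation vector about the tool's x, y, z in degrees, then the shift along the tool's x, y, z in m, then the opening, from 0 (shut) to 1 (fully open). In form: [[ax, ay, az, dx, dy, dz, claw], ...]. A call has 1 to 5 rows; each row shifts and turns the commanded pose from where the row before left it, along the tool's axes as they then stand; what a row does not reach is not made up. A row lasts 1/8 s, in which the tool goes at most 62.5 mm and 10.7 degrees, less where a joint would pass 70% of its speed; a pose out of reach is approached as far as the arm can. A call with a gripper value outside its range is refused whole. The fingers move at their own pace and stop on an object; FORCE is the grip in N (left out, the last holds). Time passes only in rows, so rows that do not move let the fingers close. It gives the time, the measured TCP pose, the force, the opening and the grip force at its end, in the units of the state.
- bot.state(): the state, without advancing time (a new reading comes with each control period).
- bot.capture(name): name is "scene" or "top"; returns the picture (480x640x3 uint8, blue, green, red); there is no depth.
- bot.camera_model(name): a dict with "fx", "fy", "cx", "cy" (pixels), "R" (3x3) and "t" (3): a world point X has camera coordinates R X + t. Camera axes: x right, y down, z forward; pixel columns grow to the right and rows downward; lengths in m; the calibration is good to about 2 mm. A picture is of the moment at which its call begins. camera_model takes no time and is no camera call.
- bot.close_job(): hands the job in; it is judged then, once.
Trained networks look in the newest picture that a camera, given by its name, has taken for a name from the list of things; names that differ only in an ending like _2 or _b are one class to them, and where a whole thing is asked for, a point or a joint stands for the part that bears it (a point fixed in the world has none). Each returns a list of dicts, best first, with "p" (0 to 1); they miss things now and then, are a little off and sometimes report something else, mostly with a low value. They report only what shows in the picture. A call takes as long as a camera call.
- bot.look_for(camera, thing): "uv" ([column, row] in pixels, amid what is visible of it).
The state is a dict: "clock": time; "joint_pos": joint angles; "joint_velocities": joint speeds; "joint_efforts": joint torques, N m; "ee_pos": TCP position; "eef_rot": TCP orientation; "contact_force": force on the tool from outside, world axes, zero at the start; "ft_torque": the same for the moment, N m; "grip_width": finger opening in m; "grasp_force": force on a finger pad.
Only numpy, scipy, OpenCV 4.12 (cv2) and the standard library are available. Lean on these libraries where they do the work, as an engineer would, in place of code of your own. Each camera call takes 0.05 s, during which the arm holds its last target. There are 200 camera calls.

## Working session

There is one attempt and no reset: what is moved stays moved. The work goes in short steps, Python scripts to look and compute and a shell command to move; the robot and the scene stay as the last step left them, time stands still between calls to the robot, and variables do not carry over. Pictures are saved under pics/ and viewed, at most 10 in all, crops included, and the job is handed in when it is done.

```bash
ls; mkdir -p pics; cat > h.py <<'E'
from workcell import bot
import numpy as np, cv2
def ray(cam,uv,z):
    m=bot.camera_model(cam);R=np.array(m["R"]);t=np.array(m["t"])
    d=R.T@np.array([(uv[0]-m["cx"])/m["fx"],(uv[1]-m["cy"])/m["fy"],1]);c=-R.T@t
    return c+d*(z-c[2])/d[2]
def proj(cam,X):
    m=bot.camera_model(cam);p=np.array(m["R"])@np.array(X)+np.array(m["t"])
    return np.array([m["fx"]*p[0]/p[2]+m["cx"],m["fy"]*p[1]/p[2]+m["cy"]])
E
python3 - <<'E'
from h import *
for c in("scene","top"):
    cv2.imwrite(f"pics/{c}0.png",bot.capture(c))
    m=bot.camera_model(c);print(c,m["fx"],-np.array(m["R"]).T@np.array(m["t"]),np.round(m["R"],3).tolist())
for th,z in(("controller",.08),("guard_hole",.08),("trimmer",.06),("key",.11),("stand",.06),("stand_hole0",.06),("workholder",.06),("bottle",.13),("dish",.02),("spool",.02),("chip_tray",.016),("screwdriver",.01)):
    for c in("scene","top"):
        for r in bot.look_for(c,th)[:2]: print(th,c,np.round(r["uv"],1),round(r["p"],2),np.round(ray(c,r["uv"],z),3))
print(bot.state())
E
```

```text
pics
scene 526.9395593704352 [ 1.30461427 -0.52856126  0.69040119] [[0.57, 0.822, -0.011], [0.454, -0.325, -0.83], [-0.685, 0.468, -0.558]]
top 448.75805685606343 [ 0.53294555 -0.03154451  0.99386081] [[-0.009, -1.0, 0.011], [-0.999, 0.009, -0.052], [0.051, -0.012, -0.999]]
controller scene [343.2 279.2] 0.74 [ 0.707 -0.056  0.08 ]
controller top [308.9 200.4] 0.85 [ 0.663 -0.021  0.08 ]
controller top [417.7 281.4] 0.42 [ 0.496 -0.241  0.08 ]
guard_hole scene [345.8 280.3] 0.72 [ 0.713 -0.054  0.08 ]
guard_hole scene [195.4 257. ] 0.61 [ 0.484 -0.25   0.08 ]
guard_hole top [304.9 198.9] 0.64 [ 0.667 -0.013  0.08 ]
trimmer scene [395.3 198.1] 0.4 [0.515 0.247 0.06 ]
trimmer top [305.  213.3] 0.58 [ 0.639 -0.012  0.06 ]
key scene [194.7 258.7] 0.75 [ 0.529 -0.267  0.11 ]
key top [425.8 282.4] 0.64 [ 0.495 -0.25   0.11 ]
stand scene [199.5 282.5] 0.67 [ 0.538 -0.268  0.06 ]
stand top [414.  281.9] 0.66 [ 0.494 -0.238  0.06 ]
stand_hole0 scene [200.3 283.4] 0.55 [ 0.541 -0.268  0.06 ]
stand_hole0 top [417.1 284. ] 0.85 [ 0.49  -0.244  0.06 ]
stand_hole0 top [308.4 199. ] 0.54 [ 0.669 -0
[... 1043 characters left out ...]
05,  1.43658042e+00]), 'joint_velocities': array([-0.00160835,  0.00181264,  0.00069121, -0.00191582,  0.00081673,
        0.00013031]), 'joint_efforts': array([-2.99777921e-04, -4.43339288e+01,  2.62754023e+01,  1.16698695e-03,
       -2.38976954e-04, -8.73271802e-06]), 'ee_pos': array([0.15400222, 0.52801102, 0.25026416]), 'eef_rot': array([[-9.59998343e-01,  2.80005681e-01, -2.40472473e-05],
       [ 2.80005682e-01,  9.59998342e-01, -2.82018683e-05],
       [ 1.51886342e-05, -3.38071127e-05, -9.99999999e-01]]), 'contact_force': array([-0.69745663, -0.57261309, -0.88201673]), 'ft_torque': array([-0.01488243, -0.01781757, -0.01310648]), 'grasp_force': 0.0, 'grip_width': 0.08519765903516507}
```

```bash
python3 - <<'E'
import cv2,numpy as np
t=cv2.imread("pics/top0.png");s=cv2.imread("pics/scene0.png")
a=cv2.resize(t[140:260,240:380],(700,600),interpolation=cv2.INTER_CUBIC)
b=cv2.resize(t[230:330,370:490],(720,600),interpolation=cv2.INTER_CUBIC)
cv2.imwrite("pics/a.png",a);cv2.imwrite("pics/b.png",b)
E
```

```text
(no output)
```

View pics/top0.png

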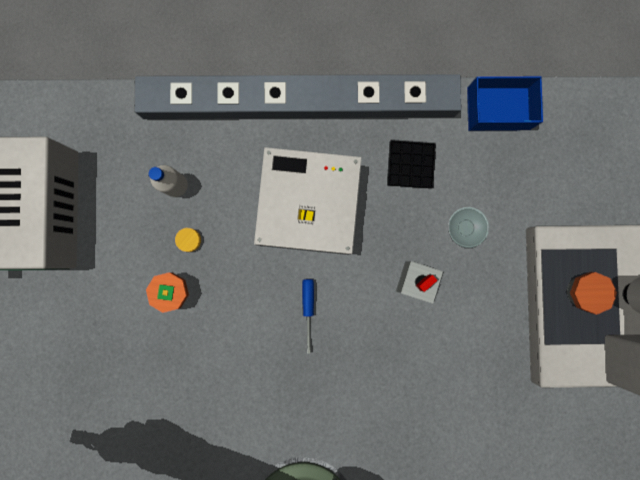

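View pics/a.png

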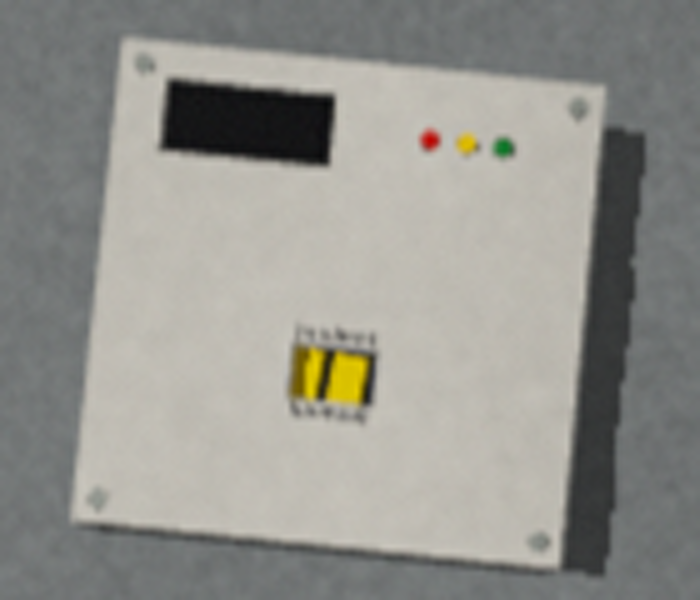

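View pics/b.png

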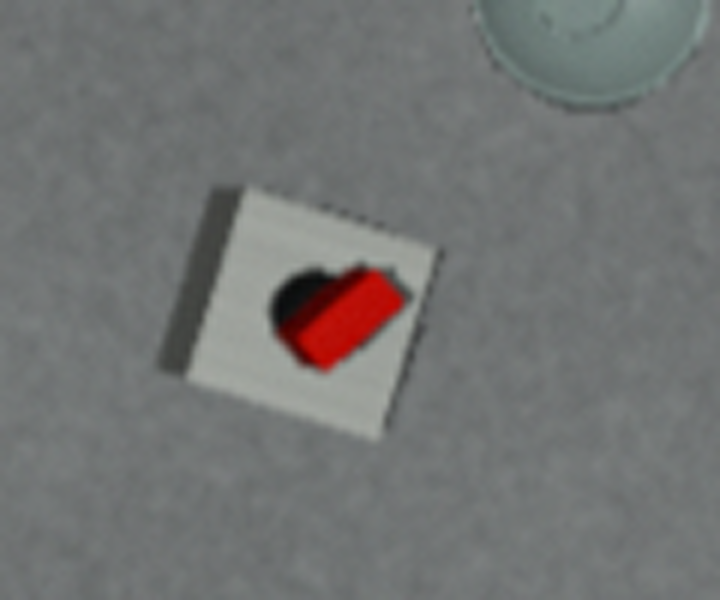

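The top view shows the key in its stand near (428,283), gripping block at about -50° in the world. The controller spans (254–361, 147–254), and its oblong opening with yellow ribs is at (306,215). The slot is left of the opening's centre, tilted slightly clockwise from the controller's x.

```bash
python3 - <<'E'
from h import *
t=cv2.imread("pics/top0.png");hsv=cv2.cvtColor(t,cv2.COLOR_BGR2HSV)
W=lambda p,z:ray("top",p,z)[:2]
# key top face
m=((t[:,:,2]>190)&(t[:,:,1]<60)).astype(np.uint8);m[:, :370]=0
m[:230]=0;m[330:]=0;m[:,490:]=0
pts=np.argwhere(m)[:,::-1].astype(np.float32);r=cv2.minAreaRect(pts);print("key",r,len(pts))
B=cv2.boxPoints(r);w=np.array([W(p,.114) for p in B]);print(w.mean(0),[np.degrees(np.arctan2(*(w[i+1]-w[i])[::-1])).round(1) for i in(0,1)],[np.linalg.norm(w[i+1]-w[i]).round(4) for i in(0,1)])
# stand corners
sc=np.array([[248,187],[440,248],[383,438],[188,380]])/6+[370,230]
w=np.array([W(p,.06) for p in sc]);print("stand",w.mean(0),np.linalg.norm(w-np.roll(w,1,0),axis=1).round(4))
cc=np.array([[122,38],[605,87],[560,570],[72,522]])/5+[240,140]
w=np.array([W(p,.08) for p in cc]);c=w.mean(0);print("ctrl",c,np.linalg.norm(w-np.roll(w,1,0),axis=1).round(4))
x=(w[0]+w[1]-w[2]-w[3]);x/=np.linalg.norm(x);y=np.array([-x[1],x[0]]);print("x ang",np.degrees(np.arctan2(x[1],x[0])),"hole",c-.03*x)
h=c-.03*x
# yellow
g=t[205:228,290:322].astype(int)
Y=(g[:,:,2]-g[:,:,0])
for row in range(5,18): print(205+row,Y[row,4:28])
print(proj("top",[*h,.08]))
E
```

```text
key ((0.0, 0.0), (0.0, 0.0), 0.0) 0
[1.06719436 0.59381235] [np.float64(0.0), np.float64(0.0)] [np.float64(0.0), np.float64(0.0)]
stand [ 0.49334735 -0.25541346] [0.0701 0.0699 0.0688 0.0703]
ctrl [ 0.66306856 -0.01913626] [0.2004 0.2    0.2    0.1997]
x ang -6.042397674848442 hole [ 0.63323523 -0.01597833]
210 [ 13  12  11  11  32  81 105 115 192 175 123  39  23 106  91  53  27  22
  10   6   6   9  11  11]
211 [ 10  13  11  10  37  90 113 128 204 217 158  52  61 194 202 181 165 153
 116  66  15   8  11  12]
212 [ 12  11  11  11  43  95 119 171 214 219 131  30 108 205 221 218 218 219
 204 110  20   8  11  12]
213 [ 10  12  11  11  49  99 122 199 221 217 115  27 139 209 219 217 218 221
 217 107   7   7   9   9]
214 [ 13  12   9  10  47  97 124 202 221 205  99  30 173 214 217 217 217 217
 204  84   1   8  11  11]
215 [ 11  11  10  10  51 102 124 202 219 187  75  44 196 220 217 217 218 218
 187  65   0   9  11  12]
216 [ 11  11  10  10  60 110 123 202 220 159  47  56 197 219 218 217 218 217
 160  41  -1  10  12  11]
217 [ 12  11  12  20  70 113 124 203 218 131  28 106 204 219 218 216 219 218
 133  18  -1  11  12  13]
218 [ 11  11  12  27  71 101 114 202 216 114  28 139 210 219 217 217 219 217
 116   6   3  11  12  13]
219 [ 11  12  10  17  44  55  60 127 143  62  17 125 186 199 210 216 215 202
  94   2   5  10  12  14]
220 [ 12  11  11  11  18  20  21  42  45  16   9  49  74  80 104 110 113 123
  51   1   7  12  12  12]
221 [12 12 11 12  7  9 10 10 11 10  9  9 13 12 26 29 30 42 19  7 10 13 12 12]
222 [11 12 10 13  7  6 10  7  7 10  9  5  9  8  7  8 10  9  6  8 11 13 12 13]
[306.58386418 215.09257503]
```

```bash
python3 - <<'E'
from h import *
t=cv2.imread("pics/top0.png")
W=lambda p,z:ray("top",p,z)[:2]
R=t[268:298,412:446,2].astype(int)-t[268:298,412:446,1]
print(R.max(),np.percentile(R[R>60],[10,30,50,70,90]))
th=R.max()*.8
for th in(R.max()*.6,R.max()*.7,R.max()*.85):
    pts=(np.argwhere(R>th)[:,::-1]+[412,268]).astype(np.float32);r=cv2.minAreaRect(pts)
    w=np.array([W(p,.114) for p in cv2.boxPoints(r)]);print(len(pts),pts.mean(0),W(pts.mean(0),.114),w.mean(0),[np.degrees(np.arctan2(*(w[i+1]-w[i])[::-1])).round(1) for i in(0,1)],[np.linalg.norm(w[i+1]-w[i]).round(4) for i in(0,1)])
    m=(R>th).astype(np.uint8);M=cv2.moments(m,True);print("ang",np.degrees(.5*np.arctan2(2*M["mu11"],M["mu20"]-M["mu02"])))
for z in(.058,.063):
    for uv in((304.57,215),(305.3,211.5),(303.87,218)): print(z,W(uv,z))
print(proj("top",[.4933,-.2554,.114]))
E
```

```text
178 [ 69.5 122.  166.  171.  173. ]
139 [427.67627 282.79855] [ 0.49432045 -0.25267901] [ 0.49394256 -0.25233382] [np.float64(-46.1), np.float64(-135.8)] [np.float64(0.0348), np.float64(0.0152)]
ang -39.730394928400486
128 [427.71875 282.83594] [ 0.49424664 -0.25276087] [ 0.49435928 -0.25282961] [np.float64(-49.8), np.float64(-139.6)] [np.float64(0.0339), np.float64(0.0141)]
ang -40.665837089570545
110 [427.70908 283.0091 ] [ 0.4939088  -0.25273444] [ 0.49385023 -0.25265249] [np.float64(-49.8), np.float64(-139.6)] [np.float64(0.0323), np.float64(0.0128)]
ang -41.37943568162891
0.058 [ 0.63587903 -0.01138977]
0.058 [ 0.64322939 -0.01297545]
0.058 [ 0.62958496 -0.00987625]
0.063 [ 0.63532909 -0.01149745]
0.063 [ 0.64264018 -0.01307466]
0.063 [ 0.62906865 -0.00999202]
[429.07234021 283.30728695]
```

```bash
R='[[0,0,0,-0.0363,-0.0436,0,0.6],[0,0,0,-0.0363,-0.0436,0,0.6],[0,0,0,-0.0363,-0.0436,0,0.6],[0,0,0,-0.0363,-0.0436,0,0.6],[0,0,0,-0.0363,-0.0436,0,0.6]]'; unset R
python3 -m creep '[[0,0,0,-0.0363,-0.0436,0,0.6],[0,0,0,-0.0363,-0.0436,0,0.6],[0,0,0,-0.0363,-0.0436,0,0.6],[0,0,0,-0.0363,-0.0436,0,0.6],[0,0,0,-0.0363,-0.0436,0,0.6]]'
python3 -m creep '[[0,0,0,-0.0363,-0.0436,0,0.6],[0,0,0,-0.0363,-0.0436,0,0.6],[0,0,0,-0.0363,-0.0436,0,0.6],[0,0,0,-0.0363,-0.0436,0,0.6],[0,0,0,-0.0363,-0.0436,0,0.6]]'
python3 -m creep '[[0,0,0,-0.0363,-0.0436,0,0.6],[0,0,0,-0.0363,-0.0436,0,0.6],[0,0,0,-0.0363,-0.0436,0,0.6],[0,0,0,-0.0363,-0.0436,0,0.6],[0,0,0,-0.0363,-0.0436,0,0.6]]'
python3 -m creep '[[0,0,8.3,0,0,0,0.6],[0,0,8.3,0,0,0,0.6],[0,0,8.3,0,0,0,0.6],[0,0,8.3,0,0,0,0.6],[0,0,0,0,0,0,0.6]]'
```

```text
clock: 1.92
ee_pos: [0.2678, 0.2664, 0.2505]
eef_rot: [[-0.96, 0.279, 0.001], [0.279, 0.96, 0.0], [-0.001, 0.001, -1.0]]
contact_force: [1.1, 0.2, -0.3]
grip_width: 0.0513
grasp_force: 0.0
clock: 2.55
ee_pos: [0.381, 0.0059, 0.2507]
eef_rot: [[-0.96, 0.28, 0.001], [0.28, 0.96, 0.0], [-0.001, 0.0, -1.0]]
contact_force: [1.1, 0.1, -0.5]
grip_width: 0.0512
grasp_force: 0.0
clock: 3.18
ee_pos: [0.4942, -0.2542, 0.2503]
eef_rot: [[-0.96, 0.28, 0.0], [0.28, 0.96, -0.0], [-0.0, 0.0, -1.0]]
contact_force: [0.9, 0.5, 0.3]
grip_width: 0.051
grasp_force: 0.0
clock: 3.8
ee_pos: [0.4936, -0.2523, 0.2503]
eef_rot: [[-0.651, 0.759, -0.0], [0.759, 0.651, 0.0], [0.0, 0.0, -1.0]]
contact_force: [0.3, 0.6, 0.2]
grip_width: 0.0513
grasp_force: 0.0
```

```bash
python3 -m creep '[[0,0,0,0,0,0.05,0.6],[0,0,0,0,0,0.05,0.6],[0,0,0,0,0,0.035,0.6],[0,0,0,0,0,0.017,0.6],[0,0,0,0,0,0,0.6]]'
python3 -m creep '[[0,0,0,0,0,0,0],[0,0,0,0,0,0,0],[0,0,0,0,0,0,0],[0,0,0,0,0,0,0],[0,0,0,0,0,0,0]]' 60
python3 - <<'E'
from h import *
for c in("scene","top"):cv2.imwrite(f"pics/{c}1.png",bot.capture(c))
s=cv2.imread("pics/scene1.png");print(bot.state()["ee_pos"],bot.state()["contact_force"],bot.state()["grasp_force"])
cv2.imwrite("pics/c.png",cv2.resize(s[190:330,120:280],(686,600),interpolation=cv2.INTER_CUBIC))
E
```

```text
clock: 4.42
ee_pos: [0.4926, -0.2516, 0.0969]
eef_rot: [[-0.651, 0.759, -0.003], [0.759, 0.651, 0.002], [0.003, -0.001, -1.0]]
contact_force: [0.8, 1.0, -0.7]
grip_width: 0.0514
grasp_force: 0.0
clock: 5.05
ee_pos: [0.4944, -0.2529, 0.0996]
eef_rot: [[-0.65, 0.76, 0.002], [0.76, 0.65, -0.001], [-0.002, 0.001, -1.0]]
contact_force: [-1.2, -0.6, 6.0]
grip_width: 0.0156
grasp_force: 59.2
[ 0.49446217 -0.25287533  0.09958679] [0.22114027 0.34324746 5.27214739] 59.24244940280914
```

View pics/c.png

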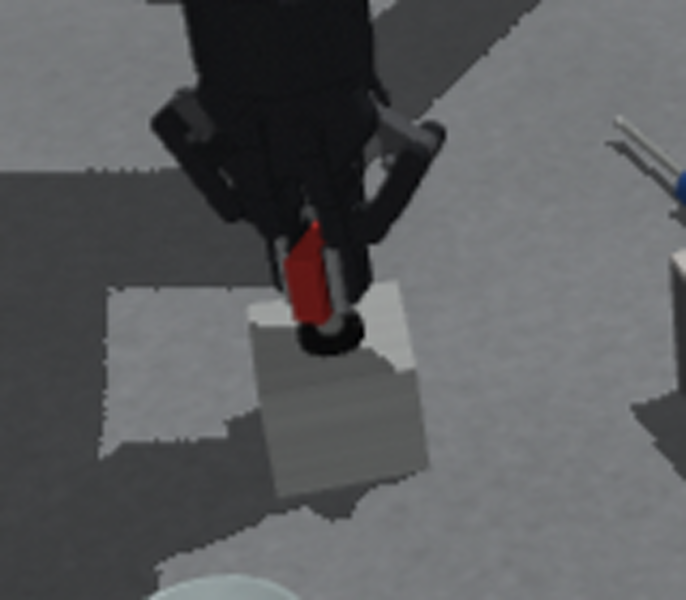

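```bash
python3 -m creep '[[0,0,0,0,0,-0.03,0],[0,0,0,0,0,-0.04,0],[0,0,0,0,0,-0.05,0],[0,0,0,0,0,-0.03,0],[0,0,0,0,0,0,0]]'
python3 -m creep '[[0,0,0,0.0186,0.0527,0,0],[0,0,0,0.0186,0.0527,0,0],[0,0,0,0.0186,0.0527,0,0],[0,0,0,0.0186,0.0527,0,0],[0,0,0,0.0186,0.0527,0,0]]'
python3 -m creep '[[0,0,-9.4,0,0,0,0],[0,0,-9.4,0,0,0,0],[0,0,-9.4,0,0,0,0],[0,0,-9.3,0,0,0,0],[0,0,0,0,0,0,0]]'
python3 - <<'E'
from h import *
cv2.imwrite("pics/scene2.png",bot.capture("scene"));cv2.imwrite("pics/top2.png",bot.capture("top"))
s=cv2.imread("pics/scene2.png");st=bot.state();print(st["ee_pos"],st["eef_rot"],st["contact_force"],st["ft_torque"])
e=st["ee_pos"];u=proj("scene",e);u2=proj("scene",e-[0,0,.0896]);print(u,u2)
cv2.imwrite("pics/d.png",cv2.resize(s[150:300,250:440],(760,600),interpolation=cv2.INTER_CUBIC))
E
```

```text
clock: 5.78
ee_pos: [0.4948, -0.2531, 0.2507]
eef_rot: [[-0.65, 0.76, 0.004], [0.76, 0.65, -0.003], [-0.005, 0.001, -1.0]]
contact_force: [-0.9, 0.3, -1.7]
grip_width: 0.0152
grasp_force: 58.7
clock: 6.4
ee_pos: [0.6332, -0.0086, 0.246]
eef_rot: [[-0.65, 0.76, -0.003], [0.76, 0.65, 0.0], [0.002, -0.002, -1.0]]
contact_force: [0.7, -0.9, -1.1]
grip_width: 0.0154
grasp_force: 58.8
clock: 7.02
ee_pos: [0.6325, -0.0102, 0.2462]
eef_rot: [[-0.978, 0.209, -0.003], [0.209, 0.978, 0.0], [0.003, -0.0, -1.0]]
contact_force: [-0.0, -0.7, -0.2]
grip_width: 0.0156
grasp_force: 59.1
[ 0.63279439 -0.01029015  0.24692674] [[-9.77767507e-01  2.09681863e-01 -2.05372788e-03]
 [ 2.09681748e-01  9.77769651e-01  2.73624470e-04]
 [ 2.06544688e-03 -1.63088135e-04 -9.99997854e-01]] [-0.87692311  0.4424946  -1.27515804] [ 0.00183156  0.0071565  -0.04776002]
[340.16688853 176.34791785] [339.34402488 218.42612388]
```

View pics/d.png

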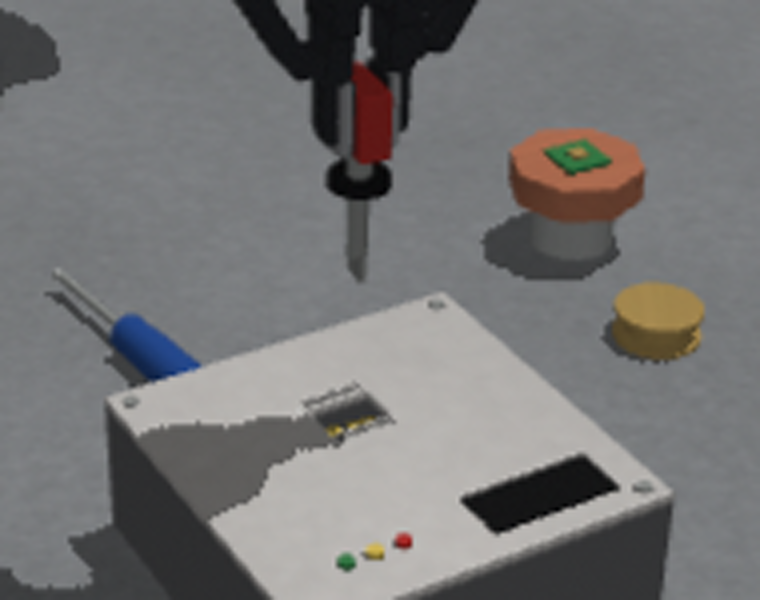

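The key hangs straight in the gripper. Its tip is at about (339.7,220) in the scene image, against a predicted (339.3,218.4). The opening's centre is at about (337.2,253.3).

```bash
python3 - <<'E'
from h import *
print(proj("scene",[.6332,-.016,.08]),proj("scene",[.6432,-.016,.08]),proj("scene",[.6332,-.006,.08]))
s=cv2.imread("pics/scene2.png")
print(ray("scene",(250+436/4,150+303/4),.08)) 
E
python3 -m creep '[[0,0,0,-0.0005,0,0.03,0],[0,0,0,0,0,0.03,0],[0,0,0,0,0,0.02,0],[0,0,0,0,0,0,0],[0,0,0,0,0,0,0]]'
```

```text
[336.50931327 252.58050513] [339.56519936 255.01089669] [340.54953439 250.86102396]
[0.58306266 0.08117323 0.08      ]
clock: 7.75
ee_pos: [0.6343, -0.0105, 0.169]
eef_rot: [[-0.978, 0.208, 0.001], [0.208, 0.978, -0.0], [-0.001, 0.0, -1.0]]
contact_force: [0.6, 0.7, -0.2]
grip_width: 0.0152
grasp_force: 59.1
```

```bash
python3 -m creep '[[0,0,0,0,0,0.008,0],[0,0,0,0,0,0.005,0],[0,0,0,0,0,0,0]]'
for i in 1; do :; done
python3 -m creep '[[0,0,0,0,0,0.002,0],[0,0,0,0,0,0,0]]'
python3 -m creep '[[0,0,0,0,0,0.002,0],[0,0,0,0,0,0,0]]'
python3 -m creep '[[0,0,0,0,0,0.002,0],[0,0,0,0,0,0,0]]'
python3 -m creep '[[0,0,0,0,0,0.001,0],[0,0,0,0,0,0,0]]'
```

```text
clock: 8.12
ee_pos: [0.6335, -0.0104, 0.1549]
eef_rot: [[-0.978, 0.207, -0.001], [0.207, 0.978, 0.0], [0.001, -0.0, -1.0]]
contact_force: [-0.0, 1.2, -1.0]
grip_width: 0.0151
grasp_force: 59.1
clock: 8.38
ee_pos: [0.6339, -0.0104, 0.1533]
eef_rot: [[-0.978, 0.207, 0.0], [0.207, 0.978, -0.0], [-0.0, -0.0, -1.0]]
contact_force: [-0.5, -0.2, -1.5]
grip_width: 0.0156
grasp_force: 59.1
clock: 8.62
ee_pos: [0.6338, -0.0104, 0.1511]
eef_rot: [[-0.978, 0.207, -0.0], [0.207, 0.978, 0.0], [0.0, -0.0, -1.0]]
contact_force: [0.8, -0.3, -0.9]
grip_width: 0.0153
grasp_force: 59.1
clock: 8.88
ee_pos: [0.6337, -0.0104, 0.1491]
eef_rot: [[-0.978, 0.207, -0.0], [0.207, 0.978, 0.0], [0.0, -0.0, -1.0]]
contact_force: [0.5, 0.3, -1.1]
grip_width: 0.0153
grasp_force: 59.1
clock: 9.12
ee_pos: [0.6339, -0.0104, 0.1482]
eef_rot: [[-0.978, 0.207, -0.0], [0.207, 0.978, -0.0], [0.0, -0.0, -1.0]]
contact_force: [-0.5, 0.9, -1.1]
grip_width: 0.0152
grasp_force: 59.1
```

```bash
python3 -m creep '[[0,0,0,0,0,0.001,0],[0,0,0,0,0,0,0]]' | grep -E "ee_pos|contact"
python3 -m creep '[[0,0,0,0,0,0.001,0],[0,0,0,0,0,0,0]]'| grep -E "ee_pos|contact"
python3 -m creep '[[0,0,0,0,0,0.001,0],[0,0,0,0,0,0,0]]'| grep -E "ee_pos|contact"
```

```text
ee_pos: [0.6338, -0.0104, 0.1472]
contact_force: [0.2, -0.1, -1.1]
ee_pos: [0.6338, -0.0104, 0.1462]
contact_force: [-0.2, 0.8, -1.4]
ee_pos: [0.6338, -0.0104, 0.1451]
contact_force: [0.1, -0.4, -1.2]
```

```bash
python3 -m creep '[[0,0,0,0,0,0.001,0],[0,0,0,0,0,0,0]]' | grep -E "ee_pos|contact"
python3 -m creep '[[0,0,0,0,0,0.001,0],[0,0,0,0,0,0,0]]'| grep -E "ee_pos|contact"
python3 -m creep '[[0,0,0,0,0,0.001,0],[0,0,0,0,0,0,0]]'| grep -E "ee_pos|contact"
```

```text
ee_pos: [0.6338, -0.0104, 0.1442]
contact_force: [-0.5, -0.8, -0.7]
ee_pos: [0.634, -0.0105, 0.1434]
contact_force: [-0.5, -0.4, 0.2]
ee_pos: [0.634, -0.0105, 0.1425]
contact_force: [-0.3, 0.8, 1.4]
```

```bash
F(){ grep -E "ee_pos|contact"; }
python3 -m creep '[[0,0,0,0,0,-0.0015,0],[0,0,0,0,0,0,0]]' | F
python3 -m creep '[[0,0,0,0,0.0015,0,0],[0,0,0,0,0,0,0]]' | F
python3 -m creep '[[0,0,0,0,-0.003,0,0],[0,0,0,0,0,0,0]]' | F
python3 -m creep '[[0,0,0,0,0.0015,0,0],[0,0,0,0,0,0,0]]' | F
```

```text
ee_pos: [0.6338, -0.0104, 0.1437]
contact_force: [-0.2, 0.5, -0.8]
ee_pos: [0.6339, -0.0099, 0.1436]
contact_force: [-0.7, -2.2, -0.5]
ee_pos: [0.6336, -0.0116, 0.1437]
contact_force: [0.4, -0.6, -1.5]
ee_pos: [0.6338, -0.0103, 0.1437]
contact_force: [0.9, -0.8, -1.5]
```

```bash
cat > s.py <<'E'
from h import *
s=bot.state();R=s["eef_rot"];print(s["ee_pos"].round(4),"yawx",np.degrees(np.arctan2(R[1,0],R[0,0])).round(1),"Ftool",(R.T@s["contact_force"]).round(1),"T",s["ft_torque"].round(3))
E
python3 -m creep '[[0,0,0,0,-0.0004,0,0],[0,0,8,0,0,0,0],[0,0,0,0,0,0,0]]' >/dev/null; python3 s.py
python3 -m creep '[[0,0,6,0,0,0,0],[0,0,0,0,0,0,0]]' >/dev/null; python3 s.py
python3 -m creep '[[0,0,6,0,0,0,0],[0,0,0,0,0,0,0]]' >/dev/null; python3 s.py
python3 -m creep '[[0,0,6,0,0,0,0],[0,0,0,0,0,0,0]]' >/dev/null; python3 s.py
```

```text
[ 0.6337 -0.0109  0.1438] yawx 160.1 Ftool [ 0.1 -1.2  2.2] T [-0.287  0.11   0.02 ]
[ 0.6337 -0.0109  0.1438] yawx 154.2 Ftool [ 0.1 -2.   1.4] T [-0.297  0.178  0.006]
[ 0.6337 -0.0109  0.1438] yawx 148.2 Ftool [ 0.4 -1.3  1.8] T [-0.34   0.141  0.032]
[ 0.6338 -0.0109  0.1438] yawx 142.3 Ftool [-0.5 -0.4  0.1] T [-0.325  0.193  0.046]
```

```bash

python3 -m creep '[[0,0,6,0,0,0,0],[0,0,0,0,0,0,0]]' >/dev/null; python3 s.py
python3 -m creep '[[0,0,6,0,0,0,0],[0,0,0,0,0,0,0]]' >/dev/null; python3 s.py
python3 -m creep '[[0,0,0,0,0,0,0],[0,0,0,0,0,0,0]]' >/dev/null; python3 s.py
```

```text
[ 0.6338 -0.0109  0.1438] yawx 136.3 Ftool [ 0.6 -1.6  0.8] T [-0.368  0.183  0.041]
[ 0.6338 -0.0109  0.1438] yawx 130.3 Ftool [-0.7 -2.3  0.5] T [-0.339  0.177  0.031]
[ 0.6338 -0.0109  0.1438] yawx 130.1 Ftool [-1.2 -1.   2.1] T [-0.37   0.189  0.042]
```

```bash

python3 -m creep '[[0,0,0,0,-0.0004,0,0],[0,0,6,0,0,0,0],[0,0,0,0,0,0,0]]' >/dev/null; python3 s.py
python3 -m creep '[[0,0,6,0,0,0,0],[0,0,0,0,0,0,0]]' >/dev/null; python3 s.py
python3 -m creep '[[0,0,6,0,0,0,0],[0,0,0,0,0,0,0]]' >/dev/null; python3 s.py
python3 -m creep '[[0,0,0,0,0,0,0]]' >/dev/null; python3 s.py
```

```text
[ 0.6337 -0.011   0.1438] yawx 124.1 Ftool [-1.1  0.1  1.4] T [-0.171 -0.083  0.063]
[ 0.6337 -0.011   0.1438] yawx 118.2 Ftool [-0.3  0.7  2.3] T [-0.139 -0.108  0.1  ]
[ 0.6337 -0.011   0.1438] yawx 112.2 Ftool [-0.8  0.6  2.1] T [-0.123 -0.235 -0.007]
[ 0.6337 -0.011   0.1438] yawx 112.2 Ftool [ 0.  -0.2  2.1] T [-0.172 -0.26   0.009]
```

```bash

python3 -m creep '[[0,0,5,0,0,0,0],[0,0,0,0,0,0,0]]' >/dev/null; python3 s.py
python3 -m creep '[[0,0,4,0,0,0,0],[0,0,0,0,0,0,0]]' >/dev/null; python3 s.py
python3 -m creep '[[0,0,3,0,0,0,0],[0,0,0,0,0,0,0]]' >/dev/null; python3 s.py
python3 -m creep '[[0,0,0,0,0,0,0]]' >/dev/null; python3 s.py
```

```text
[ 0.6337 -0.011   0.1438] yawx 107.2 Ftool [-0.7  2.   1.4] T [-0.062 -0.329  0.029]
[ 0.6337 -0.0111  0.1438] yawx 103.2 Ftool [-0.9  1.3  2.3] T [-0.056 -0.362 -0.006]
[ 0.6337 -0.011   0.1438] yawx 100.2 Ftool [-0.4  2.3  2.9] T [-0.048 -0.492  0.068]
[ 0.6337 -0.0111  0.1438] yawx 100.1 Ftool [-0.7  1.9  2.8] T [-0.066 -0.428  0.072]
```

```bash

python3 -m creep '[[0,0,0,0,0.0005,0,0],[0,0,1.5,0,0,0,0],[0,0,0,0,0,0,0]]' >/dev/null; python3 s.py
python3 -m creep '[[0,0,1,0,0,0,0],[0,0,0,0,0,0,0]]' >/dev/null; python3 s.py
python3 -m creep '[[0,0,0,0,0,0,0]]' >/dev/null; python3 s.py
python3 -m creep '[[0,0,0,0,0,0,0]]' >/dev/null; python3 s.py
```

```text
[ 0.6338 -0.011   0.1438] yawx 98.5 Ftool [0.4 0.5 0.8] T [-0.134 -0.116  0.103]
[ 0.6338 -0.011   0.1438] yawx 97.5 Ftool [-0.1  0.1  1.2] T [-0.148 -0.062  0.09 ]
[ 0.6339 -0.011   0.1438] yawx 97.5 Ftool [-0.3  1.   1.2] T [-0.132  0.004  0.023]
[ 0.6338 -0.011   0.1437] yawx 97.5 Ftool [ 0.6 -0.2  0.7] T [-0.144 -0.029  0.022]
```

```bash

python3 -m creep '[[0,0,1,0,0,0,0],[0,0,0,0,0,0,0]]' >/dev/null; python3 s.py
python3 -m creep '[[0,0,0,0,0,0,0]]' >/dev/null; python3 s.py
python3 -m creep '[[0,0,1,0,0,0,0],[0,0,0,0,0,0,0]]' >/dev/null; python3 s.py
python3 -m creep '[[0,0,0,0,0,0,0]]' >/dev/null; python3 s.py
python3 -m creep '[[0,0,0,0,0,0,0]]' >/dev/null; python3 s.py
```

```text
[ 0.6339 -0.011   0.1438] yawx 96.5 Ftool [0.1 0.4 0.9] T [-0.105  0.098 -0.022]
[ 0.6339 -0.011   0.1438] yawx 96.5 Ftool [ 0.6 -0.8  0.9] T [-0.135  0.098  0.006]
[ 0.6339 -0.011   0.1438] yawx 95.5 Ftool [-0.1 -1.1  1.5] T [-0.099  0.124  0.029]
[ 0.6339 -0.011   0.1438] yawx 95.5 Ftool [-1.1  0.1  0.6] T [-0.18   0.194  0.006]
[ 0.6339 -0.011   0.1438] yawx 95.5 Ftool [-1.4 -0.6 -0.1] T [-0.158  0.133  0.021]
```

```bash

python3 -m creep '[[0,0,1,0,0,0,0],[0,0,0,0,0,0,0]]' >/dev/null; python3 s.py
python3 -m creep '[[0,0,0,0,0,0,0]]' >/dev/null; python3 s.py
python3 -m creep '[[0,0,1,0,0,0,0],[0,0,0,0,0,0,0]]' >/dev/null; python3 s.py
python3 -m creep '[[0,0,0,0,0,0,0]]' >/dev/null; python3 s.py
python3 -m creep '[[0,0,0,0,0,0,0]]' >/dev/null; python3 s.py
```

```text
[ 0.6339 -0.011   0.1437] yawx 94.5 Ftool [-0.5 -1.4  1.1] T [-0.12   0.138  0.038]
[ 0.6339 -0.011   0.1438] yawx 94.5 Ftool [-0.3 -0.5  0. ] T [-0.138  0.211  0.048]
[ 0.634  -0.011   0.1438] yawx 93.5 Ftool [-0.2 -0.4  0.9] T [-0.211  0.197  0.038]
[ 0.634  -0.011   0.1438] yawx 93.5 Ftool [-1.2  0.2  1.4] T [-0.139  0.174  0.028]
[ 0.6339 -0.011   0.1438] yawx 93.5 Ftool [-1.  -0.9  0.2] T [-0.124  0.184  0.026]
```

```bash

python3 -m creep '[[0,0,1,0,0,0,0],[0,0,0,0,0,0,0]]' >/dev/null; python3 s.py
python3 -m creep '[[0,0,0,0,0,0,0]]' >/dev/null; python3 s.py
python3 -m creep '[[0,0,0,0,0,0,0]]' >/dev/null; python3 s.py
python3 -m creep '[[0,0,1,0,0,0,0],[0,0,0,0,0,0,0]]' >/dev/null; python3 s.py
python3 -m creep '[[0,0,0,0,0,0,0]]' >/dev/null; python3 s.py
python3 -m creep '[[0,0,0,0,0,0,0]]' >/dev/null; python3 s.py
```

```text
[ 0.634  -0.011   0.1438] yawx 92.5 Ftool [-0.5 -1.3  0.6] T [-0.15   0.216  0.041]
[ 0.634  -0.011   0.1438] yawx 92.5 Ftool [ 0.7 -1.3  0.9] T [-0.159  0.286  0.001]
[ 0.634  -0.011   0.1438] yawx 92.5 Ftool [-0.  -0.9  0.6] T [-0.157  0.239  0.006]
[ 0.634  -0.011   0.1438] yawx 91.5 Ftool [-1.  -0.5  0.4] T [-0.143  0.269  0.054]
[ 0.634  -0.011   0.1438] yawx 91.5 Ftool [-1.2 -1.1  1.7] T [-0.131  0.196  0.037]
[ 0.634  -0.011   0.1437] yawx 91.5 Ftool [-1.2 -0.7  1.5] T [-0.175  0.213  0.034]
```

```bash

python3 -m creep '[[0,0,-3,0,0,0,0],[0,0,-3,0,0,0,0],[0,0,0,0,0,0,0]]' >/dev/null; python3 s.py
python3 -m creep '[[0,0,0,0,0,-0.004,0],[0,0,0,0,0,-0.008,0],[0,0,0,0,0,-0.02,0],[0,0,0,0,0,-0.03,0],[0,0,0,0,0,-0.045,0]]' >/dev/null; python3 s.py
python3 -m creep '[[0,0,0,-0.0445,-0.0341,0,0],[0,0,0,-0.0445,-0.0341,0,0],[0,0,0,-0.0445,-0.0341,0,0],[0,0,0,-0.0445,-0.0341,0,0],[0,0,0,-0.0445,-0.0341,0,0]]' >/dev/null
python3 -m creep '[[0,0,-8.2,0,0,0,0],[0,0,-8.2,0,0,0,0],[0,0,-8.2,0,0,0,0],[0,0,-8.2,0,0,0,0],[0,0,0,0,0,0,0]]' >/dev/null; python3 s.py
python3 - <<'E'
from h import *
t=bot.capture("top");cv2.imwrite("pics/top3.png",t);s=bot.capture("scene");cv2.imwrite("pics/scene3.png",s)
a=cv2.resize(t[195:235,285:327],(400,400),interpolation=cv2.INTER_CUBIC)
b=cv2.resize(s[180:280,140:240],(400,400),interpolation=cv2.INTER_CUBIC)
cv2.imwrite("pics/e.png",np.hstack([a,b]))
e=bot.state()["ee_pos"];print(proj("scene",e-[0,0,.0896]))
E
```

```text
[ 0.6343 -0.0108  0.1439] yawx 97.5 Ftool [0.6 0.2 0.7] T [-0.01  -0.023 -0.006]
[ 0.6332 -0.0109  0.2512] yawx 97.5 Ftool [ 0.2 -0.3  0.9] T [-0.018 -0.016  0.019]
[ 0.4944 -0.2541  0.2515] yawx 130.2 Ftool [ 0.6 -0.7  0.8] T [0.026 0.009 0.042]
[189.58605339 224.9992982 ]
```

View pics/e.png

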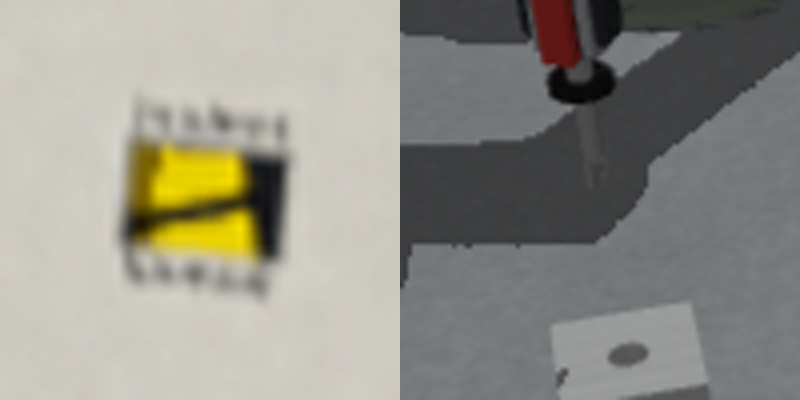

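```bash
python3 - <<'E'
from h import *
t=cv2.imread("pics/top3.png").astype(int)
g=t[:,:,2]-t[:,:,0]
P=[]
for c in range(301,310):
    col=g[212:221,c];d=np.clip(215-col,0,None);r0=np.argmax(d[1:8])+213
    w=np.clip(200-g[r0-2:r0+3,c],0,None);P.append((c,(w*np.arange(r0-2,r0+3)).sum()/w.sum()))
P=np.array(P);print(P.round(2).tolist())
for sel in (P,P[1:-1],P[2:-2]):
    X=np.array([ray("top",p,.06)[:2] for p in sel]);k=np.polyfit(X[:,1],X[:,0],1)
    a=np.degrees(np.arctan2(-k[0],-1)) # direction toward -y
    a=np.degrees(np.arctan2(-1,-k[0]));print("slot dir",a,"q",np.radians(-6.04-a))
e=bot.state()["ee_pos"]
print("collar",proj("scene",e-[0,0,.0896-.053]),"obs",140+180/4,180+80/4)
print("hole scene",ray("scene",(140+228/4,180+355/4),.06), bot.look_for("top","stand_hole0")[:1])
h=t[265:305,395:440].sum(2);cv2.imwrite("pics/f.png",cv2.resize(cv2.imread("pics/top3.png")[255:315,385:455],(700,600),interpolation=cv2.INTER_CUBIC))
E
```

```text
[[301.0, 216.45], [302.0, 216.23], [303.0, 216.04], [304.0, 215.86], [305.0, 215.71], [306.0, 215.54], [307.0, 215.38], [308.0, 215.21], [309.0, 214.91]]
slot dir -80.18394858903726 q 1.2940560233081042
slot dir -80.94745203848902 q 1.3073816723513714
slot dir -81.10157576269165 q 1.3100716387941431
collar [185.40827916 200.28513543] obs 185.0 200.0
hole scene [ 0.49528852 -0.25432348  0.06      ] [{'uv': [419.3, 280.7], 'p': 0.61}]
```

The slot now lies at q ≈ 1.30, on the stop. The key hangs above the stand hole, which shows in the scene image at (197,269). Next I lower it in stages, watching the force.

```bash

python3 -m creep '[[0,0,0,0,0,0.04,0],[0,0,0,0,0,0.04,0],[0,0,0,0,0,0.016,0],[0,0,0,0,0,0,0]]' >/dev/null; python3 s.py
python3 -m creep '[[0,0,0,0,0,0.003,0],[0,0,0,0,0,0.003,0],[0,0,0,0,0,0,0]]' >/dev/null; python3 s.py
python3 -m creep '[[0,0,0,0,0,0.003,0],[0,0,0,0,0,0.003,0],[0,0,0,0,0,0,0]]' >/dev/null; python3 s.py
```

```text
[ 0.4937 -0.2536  0.1542] yawx 130.3 Ftool [-0.7 -0.3  0.4] T [-0.011  0.01  -0.021]
[ 0.4944 -0.2541  0.1493] yawx 130.3 Ftool [-0.   0.4  0.5] T [ 0.015  0.027 -0.005]
[ 0.4939 -0.2538  0.1424] yawx 130.3 Ftool [ 0.1 -0.5  0.5] T [ 0.03   0.004 -0.02 ]
```

Blade is inside the hole (tip at 53 mm) with no contact force; continuing down.

```bash

python3 -m creep '[[0,0,0,0,0,0.006,0],[0,0,0,0,0,0.006,0],[0,0,0,0,0,0,0]]' >/dev/null; python3 s.py
python3 -m creep '[[0,0,0,0,0,0.01,0],[0,0,0,0,0,0.01,0],[0,0,0,0,0,0,0]]' >/dev/null; python3 s.py
python3 -m creep '[[0,0,0,0,0,0.006,0],[0,0,0,0,0,0,0]]' >/dev/null; python3 s.py
python3 -m creep '[[0,0,0,0,0,0.003,0],[0,0,0,0,0,0,0]]' >/dev/null; python3 s.py
```

```text
[ 0.4937 -0.2536  0.13  ] yawx 130.3 Ftool [-0.5 -0.7  1.5] T [ 0.02   0.021 -0.022]
[ 0.4933 -0.2534  0.1095] yawx 130.3 Ftool [-0.2  0.   1.9] T [ 0.041  0.046 -0.02 ]
[ 0.4939 -0.2538  0.1044] yawx 130.3 Ftool [-0.2  0.   0.6] T [ 0.012 -0.034  0.006]
[ 0.4941 -0.2539  0.1017] yawx 130.3 Ftool [-0.7 -0.3  0.8] T [ 0.018 -0.036 -0.006]
```

```bash

python3 -m creep '[[0,0,0,0,0,0.0015,0],[0,0,0,0,0,0,0]]' >/dev/null; python3 s.py
python3 -m creep '[[0,0,0,0,0,0.001,0],[0,0,0,0,0,0,0]]' >/dev/null; python3 s.py
python3 -m creep '[[0,0,0,0,0,0,0.25],[0,0,0,0,0,0,0.35],[0,0,0,0,0,0,0.6],[0,0,0,0,0,0,0.6],[0,0,0,0,0,0,0.6]]'
python3 -m creep '[[0,0,0,0,0,-0.03,0.6],[0,0,0,0,0,-0.05,0.6],[0,0,0,0,0,-0.06,0.6],[0,0,0,-0.05,0,0,0.6],[0,0,0,-0.05,0,0,0.6]]'
python3 -m creep '[[0,0,0,-0.05,0,0,0.6],[0,0,0,-0.05,0,0,0.6],[0,0,0,0,0,0,0.6],[0,0,0,0,0,0,0.6]]'
python3 - <<'E'
from h import *
t=bot.capture("top");s=bot.capture("scene");cv2.imwrite("pics/top4.png",t);cv2.imwrite("pics/scene4.png",s)
cv2.imwrite("pics/g.png",np.hstack([cv2.resize(t[245:315,385:455],(400,400),interpolation=cv2.INTER_CUBIC),cv2.resize(s[230:310,160:240],(400,400),interpolation=cv2.INTER_CUBIC)]))
E
```

```text
[ 0.4941 -0.2539  0.1003] yawx 130.3 Ftool [1.2 0.2 1. ] T [0.012 0.029 0.016]
[ 0.4942 -0.254   0.0996] yawx 130.3 Ftool [ 0.6  0.3 -3.1] T [0.108 0.154 0.021]
clock: 25.02
ee_pos: [0.4941, -0.254, 0.0992]
eef_rot: [[-0.647, 0.762, -0.0], [0.762, 0.647, 0.0], [0.0, -0.0, -1.0]]
contact_force: [-0.1, 0.6, -0.5]
grip_width: 0.0513
grasp_force: 0.0
clock: 25.65
ee_pos: [0.5602, -0.3312, 0.2414]
eef_rot: [[-0.648, 0.762, 0.003], [0.762, 0.648, -0.002], [-0.003, 0.001, -1.0]]
contact_force: [-0.5, 0.2, 0.9]
grip_width: 0.0512
grasp_force: 0.0
clock: 26.15
ee_pos: [0.6231, -0.4059, 0.2383]
eef_rot: [[-0.647, 0.762, -0.001], [0.762, 0.647, 0.001], [0.002, -0.0, -1.0]]
contact_force: [-0.2, 0.0, 0.7]
grip_width: 0.0515
grasp_force: 0.0
```

View pics/g.png

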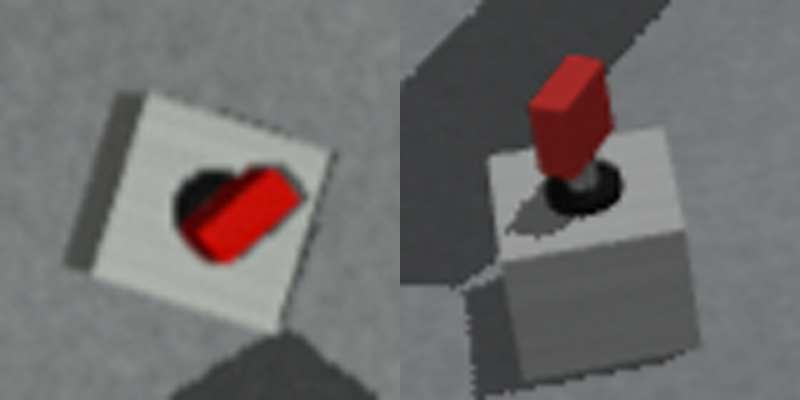

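The left half (top view) shows the red grip over the stand at about (243,215) in the crop. In the right half (scene view) the collar sits flat on the block at (583,187), with the key upright and fully home. The robot is clear, so I'm handing in.

```bash
python3 -c "
from workcell import bot
print(bot.close_job())"
```

```text
the job is handed in; nothing more can be done
None
```

I handed the job in at about 26 s: the trimmer reads about 1.30 rad in the top view, at its clockwise stop; the key is back in its stand, fully home and upright; and the robot is clear, though I did not re-measure the bystanders' positions, and the hand-in returned no verdict.

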